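# Close the suction filter and hold its collar home

## Robot

A 6-joint arm with a two-finger parallel gripper is mounted at the origin on the work surface. World frame = base frame: x ahead of the robot, y to its left, z up, the work surface at z = 0. Lengths are in m, angles in rad, forces in N, time in s.
With the tool pointing down it reaches from about 0.275 to 0.825 m from the base axis. Payload 4.9 kg.
Tool frame: the origin (TCP) lies midway between the tips of the shut fingers; the grasp point (between the pads) lies 19 mm behind it; z points along the fingers, y is the line along which they close (so a half turn about z gives the same grasp; the last joint's range is limited). The gripper opens to 85 mm and grips with 20 to 120 N. Pads are 22 mm wide; open, the fingers measure 114 mm over their backs; the gripper's body (76 mm by 85 mm) begins 54 mm behind the grasp point. The pads swing forward as they close: fully open they stand 13 mm farther back than shut.
Start: joints at [-1.38, 0.326, -0.193, 1.052, 0, 1.437], TCP at [0.176, -0.521, 0.231] pointing down, gripper open.
Joint ranges: [-2.65, 2.65], [-0.97, 1.79], [-1.3, 1.35], [-1.93, 2.1], [-1.47, 1.37], [-3.14, 3.14]. Speed limits (rad/s): [2.57, 2.57, 3.14, 3.14, 3.14, 3.14].

## Interface

Orientations are given as a 3x3 rotation matrix whose columns are the frame's x, y, z axes.
In Python, from cell import env gives the robot as it stands. Calls block until the motion is done:
- env.move_pose(position, orientation): joint-space move of the TCP to a pose.
- env.servo_line(position, attitude=None, speed=0.15, guard=None): straight line of the TCP; attitude=None keeps the orientation; speed is the mean speed in m/s. With guard (N) it stops when the force on the tool has changed by that much, and returns True; else False.
- env.goto_joints(angles): joint-space move.
- env.grip(opening, newtons=None): opening from 0.0 (shut) to 1.0 (fully open); newtons is the grip in N (None keeps the last); returns when the fingers have stopped.
- env.pause(seconds).
- env.solve_ik(position, orientation): joint angles nearest the present ones, or None.
- env.camera(name): name is "side" or "top"; returns a dict with "image" (480x640x3 uint8, red, green, blue), "fovy" (degrees; the focal length in pixels is half the picture's height over the tangent of half this angle, whatever the lens; pixels are square), "cx", "cy" (the principal point, pixels), "R" (3x3) and "t" (3): a world point X has camera coordinates R X + t. Camera axes: x right, y down, z forward; pixel columns grow to the right and rows downward; lengths in m; the calibration is good to about 2 mm. A picture is of the moment at which its call begins. There is no depth.
A pose or a line that the arm cannot do raises env.MotionError and nothing moves.
- env.hand_in(): hands the job in; it is judged then, once.
Readings, each from a call of its own:
- env.read_time_s(): time.
- env.read_qpos(): joint angles.
- env.read_qd(): joint speeds.
- env.read_joint_torque(): joint torques, N m.
- env.read_position(): TCP position.
- env.read_tool_rot(): TCP orientation.
- env.read_wrist_force(): force on the tool from outside, world axes, zero at the start.
- env.read_moment(): the same for the moment, N m.
- env.read_width(): opening from 0.0 (shut) to 1.0 (fully open).
- env.read_gripper_force(): force on a finger pad.
Only numpy, scipy, OpenCV 4.12 (cv2) and the standard library are available. Lean on these libraries where they do the work, as an engineer would, in place of code of your own. Each camera call takes 0.05 s, during which the arm holds its last target. There are 200 camera calls.

## Task

The fresh element is already in the suction filter beside the vacuum packer. Pick up the knurled collar lid from the chopping board, set it over the filter's neck, turn it until its hidden keyways drop over the neck's pins, and push it down against the spring until it sits fully home and level on the seal. Do not let go: finish while still gripping it and holding it pushed home, so that the pump can pull it down; leave the used element and the label roll where they are.

Things in the scene. Friction and masses are not known exactly. Their poses are not given: they have to be found in the camera images.
- lid: Knurled collar lid, bright aluminium, loose (0.15 to 0.3 kg), standing mouth down on the board. Origin: centre of its lower edge, z up its axis. Skirt 61 mm outside, 47 mm bore, 27 mm deep, with three keyways 11 mm wide, 120 degrees apart, over the whole depth inside; not visible from outside, so a keyway is always within 60 degrees of a pin. The solid head is above it; 42 mm tall in all.
- lid_head (a point): Point on the lid's axis at mid height of its solid knurled head: 34.5 mm above the lid's origin. The head is round, 65 mm across the knurls and 15 mm tall (27 to 42 mm above the origin), with a boss 18 mm across and 4 mm high on top. Grip it here from above, at any yaw.
- pot: The suction filter, an aluminium pot 80 mm across (90 mm at the top), 100 mm tall, upright on a 130 mm square foot plate; fixed. Origin: centre of the foot's underside on the table, z up. A suction pipe 24 mm thick, centre 45 mm up, leaves along its +x; a vacuum gauge stands out to 85 mm from the axis along its +y. Both stay below 85 mm.
- shoulder (a point): Point on the pot's axis at the flat black seal face, 100 mm above the table: the lid's origin comes to this point when it is fully home, its lower edge flat on the face. The neck rises around the axis above it: 45 mm diameter, 24 mm high, the top 4.5 mm coned in to 37 mm.
- pin_tops (a point): Point on the pot's axis at the height of the pins' tops, 12 mm above the seal face. Three pins 6 mm thick stick out of the neck to 27.5 mm from the axis, 120 degrees apart, at a bearing that varies and that no pose tells. A lid not yet keyed rests here stably (origin at this point, centred by the neck) and may be let go and regripped. Within about 0.1 rad of the pins it goes down.
- spring_top (a point): Point on the pot's axis at the top of the sprung plate, 28 mm across, that stands on the neck, 33 mm above the seal face when free. The lid meets it 6 mm before home; it pushes back with 4 N at first touch, 10 N at home. A keyed lid let go therefore rises 6 mm; it must be held down.
- board: Beige plastic chopping board, 300 x 260 x 15 mm, fixed on the table; origin at the centre of its underside. The lid stands on it.
- old_element: Bystander: the used filter element, a pleated grey cylinder 42 mm across, 62 mm tall, with black ends, standing on the board; origin at the centre of its underside.
- label_roll: Bystander: roll of white labels lying flat on the table, 84 mm across, 55 mm tall; origin at the centre of its underside.
There are look-alikes about, which are no part of the job. What is shaped like the lid but red is not meant.

How it is judged:
On the way, in this order (a step that is already met when the one before it is completed fails the run):
1. the lid is over the neck, upright (horizontal distance between lid and shoulder below 0.006 m and z of lid in the frame of shoulder below 0.022 m and angle between lid's own z axis and vertical below 0.15 rad).
2. its keyways have dropped over the pins (horizontal distance between lid and shoulder below 0.004 m and z of lid in the frame of shoulder below 0.0075 m and angle between lid's own z axis and vertical below 0.1 rad).
At the end, for the whole second after the job is handed in: The lid is fully home on the filter's neck: its lower edge within 2 mm of the seal face, centred within 3 mm, level within 0.05 rad and still, with the fingers holding it there (more than 2 N on it), through the last second (horizontal distance between lid and shoulder below 0.003 m and z of lid in the frame of shoulder below 0.002 m and angle between lid's own z axis and vertical below 0.05 rad and linear speed of lid below 0.01 m/s and contact force between the fingers and lid above 2 N); the arm keeps its last pose, push and grip.
It fails at once if the used element is moved more than 20 mm or knocked over (distance of old_element from where it was at the start of the episode above 0.02 m or angle between old_element's own z axis and vertical above 0.5 rad).
It fails at once if the label roll is moved more than 20 mm (distance of label_roll from where it was at the start of the episode above 0.02 m).
It also fails if it takes over 58 s, if anything falls off the work surface, if the arm or the gripper's body presses on something with over 40 N, if the wrist force passes 120 N, or if a joint passes its speed limit or range.

## Working session

There is one attempt and no reset: what is moved stays moved. The work goes in short steps, each a Python script; the robot and the scene stay as the last script left them, time stands still between calls to the robot, and variables do not carry over. Pictures are saved under pics/ and viewed, at most 10 in all, crops included, and the job is handed in when it is done.

```bash
mkdir -p pics; ls; python3 - <<'E'
from cell import env
import cv2
for n in("top","side"):
    c=env.camera(n); cv2.imwrite(f"pics/{n}0.png",c["image"][:,:,::-1])
    print(n,c["fovy"],c["cx"],c["cy"],c["R"],c["t"])
print(env.read_time_s(),env.read_tool_rot())
E
```

```text
pics
top 44.63516891818037 310.42876161541585 242.56077902502574 [[-0.02637939 -0.99950357  0.01722621]
 [-0.98276495  0.02277588 -0.18345112]
 [ 0.18296771 -0.02176864 -0.98287789]] [-0.10887599  0.60843442  1.29589843]
side 44.6617438940863 320.01413498099504 234.36452271015412 [[ 0.97769483 -0.20998159 -0.00453256]
 [-0.1622539  -0.74141496 -0.65113556]
 [ 0.13336597  0.6373473  -0.75894791]] [-0.60836356  0.08530914  1.41045599]
0.1 [[ 9.47700286e-01  3.19161544e-01 -2.75919803e-04]
 [ 3.19161587e-01 -9.47699110e-01  1.50916314e-03]
 [ 2.20177886e-04 -1.51829734e-03 -9.99998823e-01]]
```

View pics/top0.png

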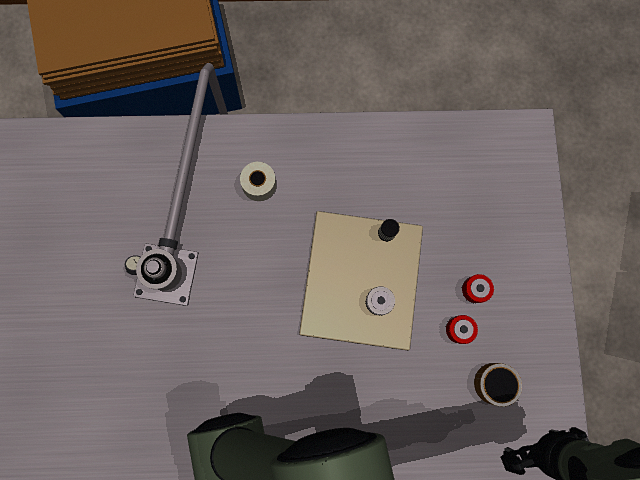

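View pics/side0.png

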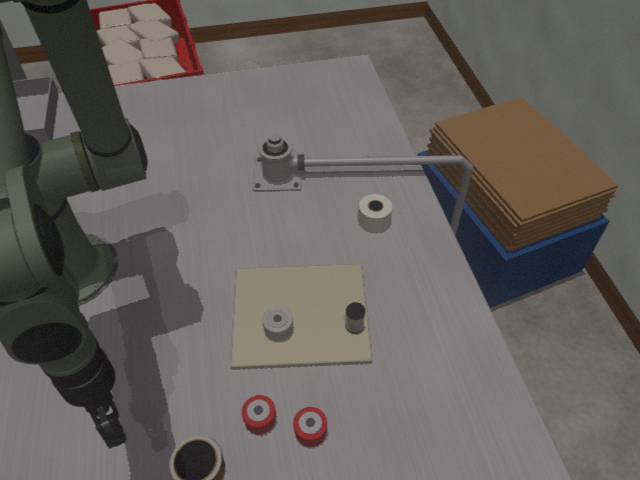

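The top view shows the lid on the board at about (380,300) and the pot at (157,267). In the side view they are at (278,322) and (276,150). The red look-alikes are off to one side, and the used element is at (389,230) in the top view. I'll enlarge the lid and pot.

```bash
python3 - <<'E'
import cv2,numpy as np
t=cv2.imread("pics/top0.png");s=cv2.imread("pics/side0.png")
def c(i,x,y,w=66,h=50): 
    return cv2.resize(i[y:y+h,x:x+w],(w*6,h*6),interpolation=cv2.INTER_CUBIC)
m=np.vstack([np.hstack([c(t,347,275),c(t,125,243)]),np.hstack([c(s,245,297),c(s,243,130)])])
for k in range(0,m.shape[1],60): cv2.line(m,(k,0),(k,4),(0,255,255),1); cv2.line(m,(k,300),(k,304),(0,255,255),1)
for k in range(0,600,60): cv2.line(m,(0,k),(4,k),(0,255,255),1); cv2.line(m,(396,k),(400,k),(0,255,255),1)
cv2.imwrite("pics/crops0.png",m)
E
```

```text
(no output)
```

View pics/crops0.png

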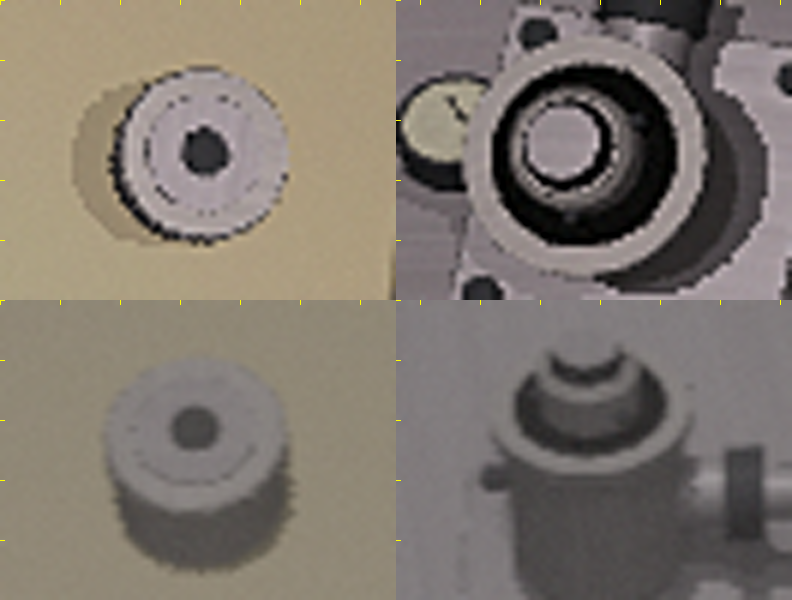

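```bash
cat > h.py <<'E'
import numpy as np
from cell import env
import cv2
from scipy.optimize import least_squares
def cam(n): return env.camera(n)
def ray(c,u,v):
    f=240/np.tan(np.radians(c["fovy"]/2))
    R=np.array(c["R"]);t=np.array(c["t"])
    return -R.T@t, R.T@np.array([(u-c["cx"])/f,(v-c["cy"])/f,1])
def atz(c,u,v,z):
    o,d=ray(c,u,v); return o+d*(z-o[2])/d[2]
def tri(c1,p1,c2,p2):
    A=[];b=[]
    for c,p in((c1,p1),(c2,p2)):
        o,d=ray(c,*p); d=d/np.linalg.norm(d);P=np.eye(3)-np.outer(d,d);A.append(P);b.append(P@o)
    x=np.linalg.lstsq(np.vstack(A),np.hstack(b),rcond=None)[0]
    return x,[np.linalg.norm(a@x-q) for a,q in zip(A,b)]
E
python3 - <<'E'
from h import *
np.set_printoptions(precision=4,suppress=True)
T=cam("top");S=cam("side")
C=[atz(T,*p,.015) for p in((317,211),(422,227),(409,350),(300,335))]
D=[atz(S,*p,.015) for p in((237,267),(361,265),(371,361),(232,367))]
for Q in(C,D): print(np.array(Q)[:,:2],[np.linalg.norm(Q[i]-Q[i-1]) for i in range(4)])
print("lid",atz(T,380.75,299.75,.061),atz(S,277.1,317.9,.061),tri(T,(380.75,299.75),S,(277.1,317.9)))
print("rim",atz(T,156.4,268.75,.1),atz(S,275.1,146.25,.1),tri(T,(156.4,268.75),S,(275.1,146.25)))
print("spr",atz(T,152.75,266.75,.133))
print("rimdiam",np.linalg.norm(atz(T,136.4,268.75,.1)-atz(T,176.4,268.75,.1)))
E
```

```text
[[ 0.6905 -0.1428]
 [ 0.6453 -0.3945]
 [ 0.3552 -0.3464]
 [ 0.396  -0.0949]] [np.float64(0.2983291284054889), np.float64(0.2557520903301667), np.float64(0.2940871117823131), np.float64(0.2547452526075516)]
[[ 0.4002 -0.0907]
 [ 0.6907 -0.1481]
 [ 0.6464 -0.3994]
 [ 0.3585 -0.3511]] [np.float64(0.263626523189792), np.float64(0.2961715717620865), np.float64(0.2551783106131271), np.float64(0.29194953123167156)]
lid [ 0.4691 -0.28    0.061 ] [ 0.4684 -0.2815  0.061 ] (array([ 0.4688, -0.2803,  0.0592]), [np.float64(0.00038222657291920204), np.float64(0.0003822265729186734)])
rim [0.5466 0.2191 0.1   ] [0.5486 0.2223 0.1   ] (array([0.5472, 0.2184, 0.1032]), [np.float64(0.0010476606636620016), np.float64(0.0010476606636624585)])
spr [0.5463 0.219  0.133 ]
rimdiam 0.08806010866973439
```

```bash
cat >> h.py <<'E'
np.set_printoptions(precision=4,suppress=True)
def Rz(a): c,s=np.cos(a),np.sin(a); return np.array([[c,s,0],[s,-c,0],[0,0,-1.]])
def st(*a): print(*a,"t",env.read_time_s(),"p",env.read_position(),"q",env.read_qpos(),"F",env.read_wrist_force(),"w",env.read_width(),"g",env.read_gripper_force())
E
python3 - <<'E'
from h import *
for y in(-90,-45,0,45,90):
    a=np.radians(y); print(y,env.solve_ik([.469,-.2805,.12],Rz(a)),env.solve_ik([.547,.2195,.2],Rz(a)))
y0=np.radians(-90)
L=np.array([.469,-.2805])
env.move_pose([*L,.12],Rz(0)); st()
print(env.servo_line([*L,.0235],speed=.12,guard=15)); st()
env.grip(0.,20); st("g1")
E
```

```text
-90 [-0.6741  0.4198 -0.3607  0.7903  0.     -2.2449] [ 0.2564  0.4201 -0.135   1.0157  0.     -1.3144]
-45 [-0.6741  0.4198 -0.3607  0.7903  0.     -3.0303] [ 0.2564  0.4201 -0.135   1.0157  0.     -2.0998]
0 [-0.6741  0.4198 -0.3607  0.7903  0.      2.4675] [ 0.2564  0.4201 -0.135   1.0157  0.     -2.8852]
45 [-0.6741  0.4198 -0.3607  0.7903  0.      1.6821] [ 0.2564  0.4201 -0.135   1.0157  0.      2.6126]
90 [-0.6741  0.4198 -0.3607  0.7903  0.      0.8967] [ 0.2564  0.4201 -0.135   1.0157  0.      1.8272]
t 1.6667 p [ 0.4689 -0.2814  0.1203] q [-0.6753  0.4196 -0.36    0.7904 -0.0004  2.4672] F [-0.0814  0.38    0.2707] w 1.0017018866020866 g 0.0
False
t 2.6167 p [ 0.4694 -0.281   0.0241] q [-0.6744  0.5459 -0.4507  0.573  -0.      2.4675] F [ 0.8084 -0.3132 -0.5187] w 0.9990232072619367 g 0.0
g1 t 2.95 p [ 0.4697 -0.2807  0.0245] q [-0.6738  0.545  -0.4509  0.5732  0.0004  2.4675] F [-0.6838  0.5718  6.1021] w 0.7404940330990109 g 21.366890966892242
```

```bash
python3 - <<'E'
from h import *
env.grip(1.0); 
q=np.array(env.read_qpos()); q[5]-=np.pi/2; env.goto_joints(q); 
p=env.read_position(); env.servo_line([p[0],p[1],.0225],attitude=Rz(np.pi/2),speed=.05)
env.grip(0.,40); st("g2")
cv2.imwrite("pics/g2.png",cv2.resize(env.camera("side")["image"][250:400,180:380,::-1],(800,600),interpolation=cv2.INTER_CUBIC))
env.servo_line([p[0],p[1],.06],speed=.1); st("lift")
E
```

```text
g2 t 5.3 p [ 0.4686 -0.2805  0.0228] q [-0.6743  0.5473 -0.4528  0.5709 -0.0003  0.8966] F [-1.9208  1.5723  5.24  ] w 0.7366745530483786 g 43.28689455986023
lift t 5.875 p [ 0.4688 -0.2804  0.0598] q [-0.6742  0.4945 -0.4233  0.6529  0.0001  0.8965] F [-0.5867 -0.056  -2.104 ] w 0.7383193525251643 g 44.362521171569824
```

View pics/g2.png

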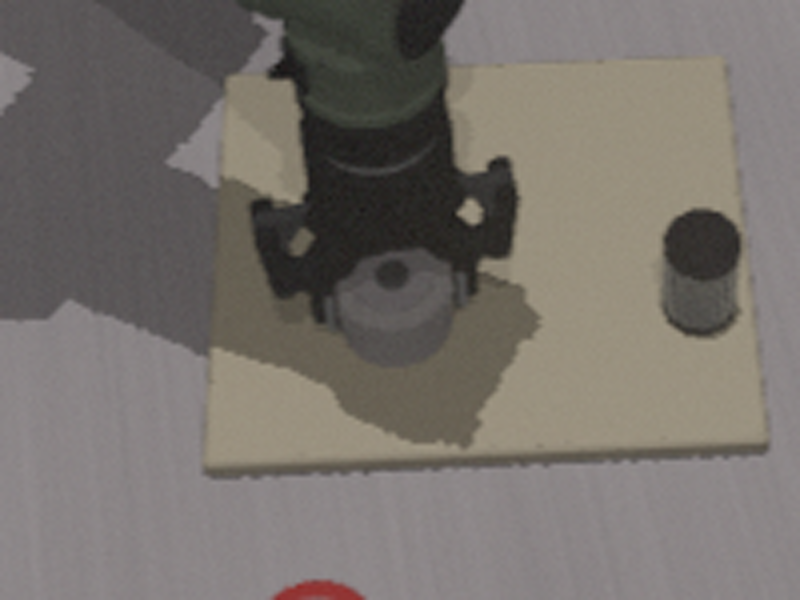

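The side crop shows the lid held level between the pads, with its boss at about full-frame (278,318). The used element is untouched. Next I'll carry the lid over the pot and compare.

```bash
python3 - <<'E'
from h import *
p=env.read_position()
env.servo_line([p[0],p[1],.2],speed=.2)
env.move_pose([.547,.2195,.175],Rz(np.pi/2)); env.pause(.2); st()
T=env.camera("top");S=env.camera("side")
cv2.imwrite("pics/pot_t.png",T["image"][:,:,::-1]);cv2.imwrite("pics/pot_s.png",S["image"][:,:,::-1])
a=cv2.resize(T["image"][225:325,100:200,::-1],(400,400),interpolation=cv2.INTER_CUBIC)
b=cv2.resize(S["image"][90:190,225:325,::-1],(400,400),interpolation=cv2.INTER_CUBIC)
cv2.imwrite("pics/pot1.png",np.hstack([a,b]))
P=env.read_position()
for c in(T,S):
    f=240/np.tan(np.radians(c["fovy"]/2))
    for dz in(-.0078,.0382):
        X=np.array(c["R"])@(np.array(P)+[0,0,dz])+np.array(c["t"]); print(f*X[0]/X[2]+c["cx"],f*X[1]/X[2]+c["cy"])
E
```

```text
t 8.7667 p [0.5474 0.2186 0.1751] q [ 0.2548  0.4393 -0.1718  0.9595 -0.0001  1.8272] F [-0.0242  0.4585 -3.1566] w 0.7342240010470972 g 44.375163316726685
148.76411410619903 263.95149846940456
142.97051309770964 260.59450753191805
273.1403177718518 127.07198442708194
271.93693347018615 112.53062043329803
```

View pics/pot1.png

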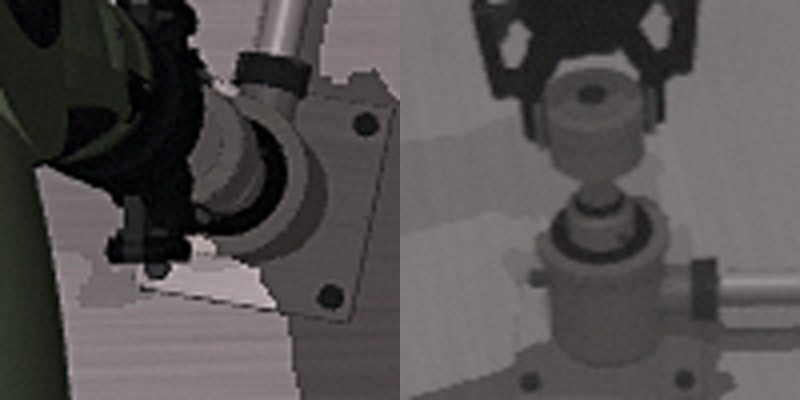

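```bash
cat >> h.py <<'E'
def proj(c,X):
    f=240/np.tan(np.radians(c["fovy"]/2)); X=np.asarray(X)@np.array(c["R"]).T+np.array(c["t"])
    return np.c_[f*X[:,0]/X[:,2]+c["cx"],f*X[:,1]/X[:,2]+c["cy"]]
def circ(c,x,y,z,r):
    a=np.linspace(0,2*np.pi,90); return proj(c,np.c_[x+r*np.cos(a),y+r*np.sin(a),0*a+z])
def crop(img,x0,y0,w,h,k,curves,c):
    im=cv2.resize(img[y0:y0+h,x0:x0+w],None,fx=k,fy=k,interpolation=cv2.INTER_CUBIC)
    for cc,col in curves:
        p=(circ(c,*cc)-[x0,y0]+.5)*k-.5
        cv2.polylines(im,[np.round(p).astype(int)],True,col,1)
    return im
E
python3 - <<'E'
from h import *
T=env.camera("top");S=env.camera("side")
x,y=.5466,.2191
pot=[((x,y,.1,.045),(0,0,255)),((x,y,.133,.014),(0,255,0)),((x,y,.12,.0225),(255,0,0))]
P=env.read_position(); z=P[2]-.0078
lid=[((P[0],P[1],z,.0305),(0,255,255)),((P[0],P[1],z+.042,.0325),(0,255,255)),((P[0],P[1],z+.046,.009),(0,255,255))]
r1=np.hstack([crop(cv2.imread("pics/top0.png"),125,243,66,50,6,pot,T),crop(cv2.imread("pics/side0.png"),243,125,66,50,6,pot,S)])
r2=np.hstack([crop(cv2.imread("pics/pot_t.png"),125,238,66,50,6,lid,T),crop(cv2.imread("pics/pot_s.png"),243,100,66,50,6,lid,S)])
cv2.imwrite("pics/ov.png",np.vstack([r1,r2]))
E
```

```text
(no output)
```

View pics/ov.png

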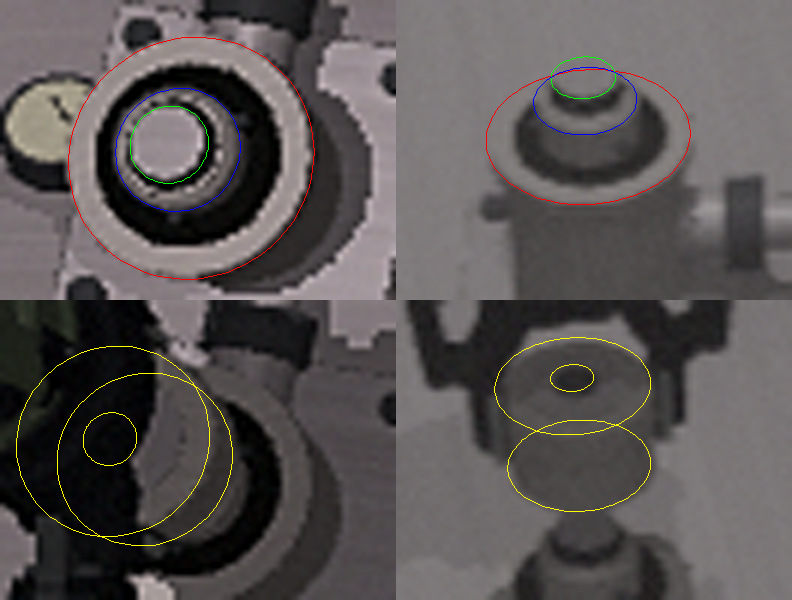

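The overlay shows the held lid matching its prediction in the side view, with the boss at about crop (572,379). The pot fits to within about 1 mm at (0.5473, 0.2191). Now I'll descend with a guard.

```bash
python3 - <<'E'
from h import *
env.servo_line([.5473,.2191,.142],attitude=Rz(np.pi/2),speed=.08,guard=10); st()
print(env.servo_line([.5473,.2191,.112],speed=.03,guard=8)); st()
env.pause(.3); st(); print(env.read_tool_rot()[:,2],env.read_moment())
E
```

```text
t 9.5333 p [0.5472 0.2191 0.1418] q [ 0.2557  0.4695 -0.2154  0.8865  0.      1.8264] F [-0.037   0.0153 -1.7681] w 0.7332488085225932 g 44.374900460243225
True
t 10.3 p [0.5471 0.2202 0.1176] q [ 0.2562  0.4936 -0.2444  0.8327  0.0026  1.8261] F [0.9459 0.893  3.0654] w 0.7358835959065744 g 44.72996950149536
t 10.6 p [0.547  0.2203 0.1177] q [ 0.2564  0.4935 -0.2442  0.8332  0.0028  1.8263] F [2.4226 1.8675 3.0057] w 0.7340972331025678 g 44.68345284461975
[-0.0009  0.0026 -1.    ] [ 0.3484 -0.6072  0.0782]
```

```bash
python3 - <<'E'
from h import *
env.grip(0.,60)
x,y=.5474,.2205
env.servo_line([x,y,.1165],attitude=Rz(np.pi/2),speed=.02,guard=12); st("a")
zt=.1155
for i in range(4):
    q=env.solve_ik([x,y,zt],Rz(np.pi/2+.15*i))
    env.goto_joints(q); p=env.read_position(); print(i,env.read_time_s(),p,env.read_wrist_force(),env.read_moment(),env.read_qpos()[5])
    if p[2]<zt+.0005 and i: break
E
```

```text
a t 11.0667 p [0.5471 0.2204 0.1169] q [ 0.2581  0.4949 -0.2441  0.8322 -0.0004  1.8285] F [1.5525 1.4678 5.6782] w 0.7305624173396477 g 66.29248380661011
0 11.3167 [0.547  0.2204 0.1166] [-0.8044 -0.0883  9.4878] [0.2123 0.2017 0.5729] 1.8279116390634391
1 11.5833 [0.5459 0.2204 0.1146] [-0.1015  2.0343 -1.9223] [0.4194 0.0097 0.037 ] 1.682245208851227
```

```bash
python3 - <<'E'
from h import *
p=env.read_position(); R=env.read_tool_rot(); a=np.arctan2(R[1,0],R[0,0]); print(a)
for z in (.1125,.1105,.1085,.1065,.105,.104):
    g=env.servo_line([.547,.2204,z],attitude=Rz(a),speed=.02,guard=15); print(g,env.read_time_s(),env.read_position(),env.read_wrist_force(),env.read_moment())
    if g: break
E
```

```text
1.7174712222600035
False 11.8833 [0.5463 0.2204 0.1122] [-1.3237  2.1559  0.8721] [ 0.3429  0.3453 -0.0601]
False 12.1333 [0.5466 0.2204 0.1105] [-3.1579  2.5337  3.4886] [ 0.4192  0.6713 -0.0355]
False 12.3833 [0.5467 0.2204 0.1087] [-4.0831  1.758   4.8003] [ 0.3644  0.7535 -0.0148]
False 12.6333 [0.5469 0.2206 0.1079] [-6.1776  0.7377 13.6053] [0.1946 1.3002 0.0097]
False 12.8833 [0.5468 0.2206 0.1079] [-8.5891 -0.0669 23.174 ] [-0.0852  2.1019 -0.048 ]
False 13.1333 [0.5469 0.2205 0.1078] [-12.3527  -1.0231  28.5845] [-0.2086  2.6822 -0.0142]
```

```bash
python3 - <<'E'
from h import *
a=1.7175
for x,z in((.5465,.1055),(.546,.1055),(.5455,.1055),(.5455,.1045)):
    env.servo_line([x,.2204,z],attitude=Rz(a),speed=.01,guard=25); env.pause(.1); print(x,z,env.read_time_s(),env.read_position(),env.read_wrist_force(),env.read_moment(),env.read_tool_rot()[:,2])
T=env.camera("top");S=env.camera("side")
cv2.imwrite("pics/h_s.png",S["image"][:,:,::-1]);cv2.imwrite("pics/h_t.png",T["image"][:,:,::-1])
x,y=.546,.2200; y2=(0,255,255)
pot=[((x,y,.1,.035),(0,0,255)),((x,y,.1,.0305),y2),((x,y,.146,.009),y2),((x,y,.142,.0325),y2)]
I=[crop(cv2.imread("pics/h_s.png"),240,115,66,66,6,k,S) for k in(pot,[])]
cv2.imwrite("pics/h1.png",np.hstack(I))
E
```

```text
0.5465 0.1055 13.5417 [0.5469 0.2206 0.1079] [-7.181   0.1202 18.0997] [-0.0022  1.6614  0.045 ] [ 0.0018  0.0004 -1.    ]
0.546 0.1055 13.8917 [0.5469 0.2205 0.1079] [-6.0823  0.7467 18.6334] [0.0082 1.4055 0.0189] [ 0.0026  0.0004 -1.    ]
0.5455 0.1055 14.2417 [0.5468 0.2205 0.1079] [-5.2714  1.0614 16.57  ] [0.0207 1.2038 0.0194] [ 0.0035  0.0004 -1.    ]
0.5455 0.1045 14.5917 [0.5469 0.2206 0.1079] [-5.85    0.4607 22.7862] [-0.1263  1.7687  0.0476] [ 0.004   0.0005 -1.    ]
```

View pics/h1.png

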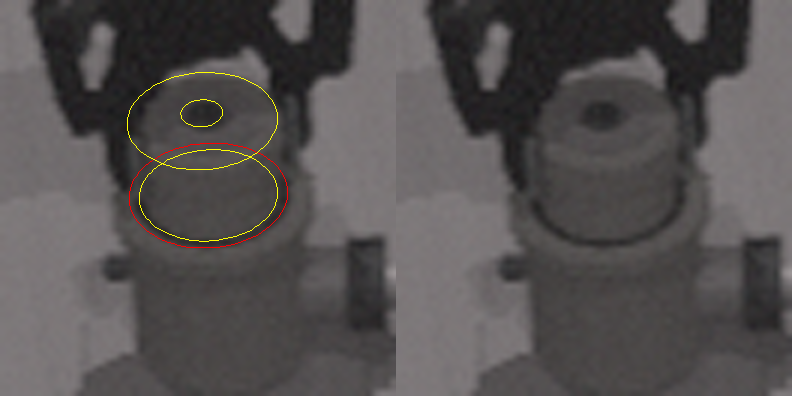

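The side view shows the skirt sitting inside the narrow black seal ring, with the boss at the predicted home height. TCP z is at a hard stop at 0.1079, against 0.1078 expected for home. I'll do one small twist under load to rule out a jam.

```bash
python3 - <<'E'
from h import *
for a in(1.75,1.79,1.83):
    env.goto_joints(env.solve_ik([.5462,.2204,.105],Rz(a))); env.pause(.1); R=env.read_tool_rot()
    print(a,np.arctan2(R[1,0],R[0,0]),env.read_position(),env.read_wrist_force(),env.read_moment())
    if abs(env.read_moment()[2])>.6: break
env.pause(.3); st(); print(R[:,2],env.read_qd())
E
```

```text
1.75 1.7504057347663553 [0.5472 0.2207 0.1079] [-6.9032 -0.3651 20.0826] [0.0222 1.6537 0.1615]
1.79 1.7905428565101371 [0.5474 0.2209 0.1079] [-6.7028  1.3311 19.663 ] [0.1543 1.5584 0.1821]
1.83 1.8301785320409476 [0.5474 0.2211 0.1079] [-5.9008  1.2649 19.4754] [ 0.285   1.5306 -0.0391]
t 16.0417 p [0.5474 0.2212 0.1079] q [ 0.2586  0.5024 -0.2577  0.8069  0.0007  1.57  ] F [-5.5443  1.7438 18.7062] w 0.7345293796315525 g 67.4804162979126
[ 0.0035  0.0017 -1.    ] [0.0003 0.0003 0.001  0.0013 0.0007 0.0013]
```

```bash
python3 -c "
from h import *
print(env.hand_in()); st()"
```

```text
the job is handed in; nothing more can be done
None
the job is handed in; nothing more can be done
```

I handed the job in at about 16 s with the lid keyed over the pins and still gripped. It was pressed against a hard stop at the height expected for fully home, with about 19 N on the wrist. The judge's verdict wasn't shown.

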